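Hold the third vial in the photometer's beam

ROBOT

A 7-joint arm with a two-finger parallel gripper is mounted at the origin on the work surface. World frame = base frame: x ahead of the robot, y to its left, z up, the work surface at z = 0. Lengths are in m, angles in rad, forces in N, time in s.
With the tool pointing down it reaches from about 0.4 to 0.875 m from the base axis. Payload 6.5 kg.
Tool frame: the origin (TCP) lies on the centre line of the jaws, within the pads' length; the fingertips stand 19 mm ahead of it and the grasp point (between the pads) is the TCP (bot.tcp_to_tips is the distance from the TCP to the fingertips, in m); z points along the fingers, y is the line along which they close (so a half turn about z gives the same grasp; the last joint's range is limited). The gripper opens to 85 mm and grips with 20 to 120 N. Pads are 22 mm wide; open, the fingers measure 114 mm over their backs; the gripper's body (76 mm by 85 mm) begins 54 mm behind the grasp point. The pads swing forward as they close: fully open they stand 13 mm farther back than shut.
Start: joints at [1.121, 0.536, -0.004, 1.538, 0.003, 1.067, -0.071], TCP at [0.243, -0.603, 0.25] pointing down, gripper open.
Joint ranges: [-2.7, 2.7], [-0.37, 2.16], [-1.27, 1.26], [0.24, 2.4], [-1.31, 4.45], [0.19, 1.91], [-2.76, 2.76]. Speed limits (rad/s): [2.39, 2.39, 3.14, 3.14, 3.14, 3.14, 3.14].

INTERFACE

Orientations are given as a unit quaternion [x, y, z, w].
In Python, from rig import bot gives the robot as it stands.
- The arm moves only by the shell command python3 -m jog [OPENING] [FORCE], which reads ROWS from standard input. ROWS is a JSON list of rows, 1 to 12 of them, each an object with the fields xyz (a list: dx, dy, dz in m), yaw (a turn about the tool's z in rad); a field left out counts as zero; each row is the pose to reach, as a shift and turn from the pose commanded when the command began, along the tool's axes at that moment; what a row does not reach only later rows make up. A row lasts 1/10 s, in which the tool goes at most 0.05 m and 0.15 rad, less where a joint would pass 70% of its speed; a pose out of reach is approached as far as the arm can. OPENING is the finger opening in m, set as the command begins (- or left out keeps the last). The fingers move at their own pace and stop on an object; FORCE is the grip in N (left out, the last holds). Time passes only in rows, so rows that do not move let the fingers close. It prints the time, the measured TCP pose, the force, the opening and the grip force at its end. Input that does not fit is refused with a message, and nothing moves.
- bot.state(): the state, without advancing time (a new reading comes with each control period).
- bot.read_camera(name): name is "scene" or "side" or "wrist"; returns a dict with "img" (400x640x3 uint8, red, green, blue), "mtx" (3x3 intrinsics, pixels), "R" (3x3) and "t" (3): a world point X has camera coordinates R X + t. Camera axes: x right, y down, z forward; pixel columns grow to the right and rows downward; lengths in m; the calibration is good to about 2 mm. A picture is of the moment at which its call begins. There is no depth.
- bot.job_done(): hands the job in; it is judged then, once.
Trained networks look in a picture, given as the dict that the camera call returned (one of the last four; its "shot" number tells which), for a name from the list of things; names that differ only in an ending like _2 or _b are one class to them, and where a whole thing is asked for, a point or a joint stands for the part that bears it (a point fixed in the world has none). Each returns a list of dicts, best first, with "score" (0 to 1); they miss things now and then, are a little off and sometimes report something else, mostly with a low value. They report only what shows in the picture. A call takes as long as a camera call.
- bot.look_for(label, picture): "location" ([x, y, z] in m, in world coordinates, good to about 4 mm: the middle of the surface that is visible of it).
The state is a dict: "t": time; "joints": joint angles; "qvel": joint speeds; "effort": joint torques, N m; "tcp_pos": TCP position; "orientation": TCP orientation; "force": force on the tool from outside, world axes, zero at the start; "wrist_torque": the same for the moment, N m; "grip_width": finger opening in m; "grasp_force": force on a finger pad.
Only numpy, scipy, OpenCV 4.12 (cv2) and the standard library are available. Lean on these libraries where they do the work, as an engineer would, in place of code of your own. Each camera call takes 0.05 s, during which the arm holds its last target. There are 200 camera calls.

TASK

Pull the photometer's drawer all the way out by its bar handle, then grip the black knob of the vial turret inside and turn it clockwise (seen from above), feeling for the clicks, to the third stop after the parked position, never clicking on past it. The knob springs back when let go, so finish while still gripping it, held still on the third stop. Leave the other things around the photometer where they are.

Things in the scene. Friction and masses are not known exactly. Their poses are not given: they have to be found in the camera images.
- reader: bench photometer, white housing on a blue base, 260 deep (its x) x 240 wide (its y) x 130 high, fixed to the bench; origin at the centre of its underside; its front face is at x = -130 mm of its own frame and looks along its own -x, roughly towards the robot; the drawer slides out along its own -x
- drawer (a joint): how far the drawer is out, m: 0 shut, 0.140 at its end stop; starts 0 to 30 mm ajar. Slides with about 3 N of friction and stays where it is left. Grey front panel 236 wide, 12 thick, its top 115 above the bench; low side walls (top 74 above the bench) 102 either side of the middle
- drawer_handle (a point): middle of the drawer's steel bar handle: round bar 11 in diameter, 110 long, level, parallel to the drawer front (the photometer's y), its axis 95 above the bench and 40 in front of the drawer's front panel (34 clear between bar and panel), on two thin posts near its ends. Axes as the photometer's
- turret (a joint): turn of the turret knob, rad: 0 parked (at its end stop, where it starts), growing clockwise seen from above. Click stops every 24 degrees: 0.419, 0.838, third 1.257, then two more, end 2.10. A return spring (0.22 Nm parked, 0.28 Nm at the third stop) beats the clicks and turns it back to 0 when free; clicks add +-0.15 Nm, hardest a quarter step past a stop, easiest a quarter step before the next
- knob_grip (a point): on the knob's upright axis, 92 above the bench; in the photometer's frame x = -60 mm minus the drawer's opening, y = 0. Its axes turn with the knob: x runs along the grip bar (when parked, the photometer's x). Black grip bar 42 long, 14 wide, from 68 to 102 above the bench, grip it firmly (60 N or more); white mark at its front end when parked
- beam (a point): top of the orange beam block, 10 x 16, 72 above the bench, fixed in the drawer 59 from the knob's axis towards the drawer front. Under the knob turns a white disc 96 in diameter (top 66 above the bench) with five blue vial caps (top 68): cap number n faces the block at stop n, none when parked; black ticks on the deck show the stops for the knob's white mark
- tip_box: loose pipette tip box, white with yellow top, 85 x 120 x 57 high, origin under its centre; leave alone
- beaker: loose clear plastic beaker, 70 in diameter, 90 high, origin under its centre; leave alone
- microplate: loose white 96-well plate, 85 x 127 x 14 high, on the bench; origin under its centre; leave alone
- screw_cap: loose blue screw cap, 36 in diameter, 14 high, on the bench; leave alone
- reagent: loose white reagent bottle with red cap, 76 in diameter, 160 high; leave alone
- tube_rack: loose green tube rack, 70 x 160 x 35 high with tubes to 55 high; leave alone

How it is judged:
On the way, in this order (a step that is already met when the one before it is completed fails the run):
1. the drawer is pulled all the way out (value of joint drawer above 0.128 m), for 0.2 s.
2. the knob is on the third stop (value of joint turret between 1.137 and 1.377 rad), for 0.3 s.
At the end, for the whole second after the job is handed in: The drawer is out to within 12 mm of its end stop, the knob is within 0.12 rad (7 degrees) of the third stop, at rest, and still held by the fingers (more than 5 N) through the last second; every loose thing is within 30 mm of where it started (all of step 2 and value of joint drawer above 0.128 m and velocity of joint turret between -0.1 and 0.1 rad/s and contact force between the fingers and turret above 5 N and distance of each of tip_box, beaker, microplate, screw_cap, reagent, tube_rack from where it was at the start of the episode below 0.03 m); the arm keeps its last pose, push and grip.
It fails at once if the knob is turned on past the third stop, over the next click (value of joint turret above 1.48 rad).
It fails at once if another thing is pushed away or knocked over (distance of any of tip_box, beaker, microplate, screw_cap, reagent, tube_rack from where it was at the start of the episode above 0.03 m or angle between any of tip_box, beaker, microplate, screw_cap, reagent, tube_rack's own z axis and vertical above 0.5 rad).
It also fails if it takes over 61 s, if anything falls off the work surface, if the arm or the gripper's body presses on something with over 40 N, if the wrist force passes 120 N, or if a joint passes its speed limit or range.

## Working session

There is one attempt and no reset: what is moved stays moved. The work goes in short steps, Python scripts to look and compute and a shell command to move; the robot and the scene stay as the last step left them, time stands still between calls to the robot, and variables do not carry over. Pictures are saved under pics/ and viewed, at most 10 in all, crops included, and the job is handed in when it is done.

```bash
mkdir -p pics; ls; python3 - <<'E'
from rig import bot
import cv2,numpy as np
s=bot.state();print({k:np.round(v,3).tolist() for k,v in s.items()})
for c in ["scene","side"]:
    p=bot.read_camera(c);cv2.imwrite(f"pics/{c}0.png",p["img"][:,:,::-1])
    for l in ["reader","drawer_handle","knob_grip","beam","tip_box","beaker","microplate","screw_cap","reagent","tube_rack"]:
        r=bot.look_for(l,p)
        print(c,l,[(np.round(a["location"],3).tolist(),round(a["score"],2)) for a in r[:2]])
E
```

```text
pics
{'t': 0.0, 'joints': [1.121, 0.537, -0.004, 1.539, 0.003, 1.067, -0.071], 'qvel': [-0.0, -0.001, -0.0, 0.001, 0.0, -0.001, 0.001], 'effort': [-0.0, -58.342, 1.048, -25.911, 0.012, 0.01, -0.0], 'tcp_pos': [0.243, -0.602, 0.249], 'orientation': [0.982, 0.191, -0.0, -0.001], 'force': [0.437, -0.055, 0.257], 'wrist_torque': [0.036, -0.016, 0.019], 'grasp_force': 0.0, 'grip_width': 0.085}
scene reader [([0.821, -0.053, 0.131], 0.58)]
scene drawer_handle [([0.602, -0.036, 0.108], 0.75)]
scene knob_grip []
scene beam [([0.598, -0.036, 0.107], 0.72)]
scene tip_box [([0.711, 0.186, 0.058], 0.91)]
scene beaker []
scene microplate [([0.402, -0.271, 0.012], 0.63)]
scene screw_cap [([0.346, 0.272, 0.012], 0.44), ([0.712, 0.182, 0.056], 0.35)]
scene reagent [([0.514, -0.501, 0.086], 0.66)]
scene tube_rack [([0.433, 0.516, 0.033], 0.77)]
side reader [([0.704, -0.003, 0.128], 0.69)]
side drawer_handle [([0.599, -0.029, 0.079], 0.85)]
side knob_grip [([0.663, -0.041, 0.064], 0.44)]
side beam [([0.599, -0.024, 0.078], 0.71), ([0.39, -0.267, 0.014], 0.32)]
side tip_box [([0.669, 0.204, 0.053], 0.57)]
side beaker []
side microplate [([0.388, -0.263, 0.011], 0.91)]
side screw_cap [([0.335, 0.272, 0.018], 0.67)]
side reagent [([0.479, -0.488, 0.084], 0.98)]
side tube_rack [([0.409, 0.534, 0.037], 0.73), ([0.65, -0.253, 0.069], 0.25)]
```

View pics/scene0.png

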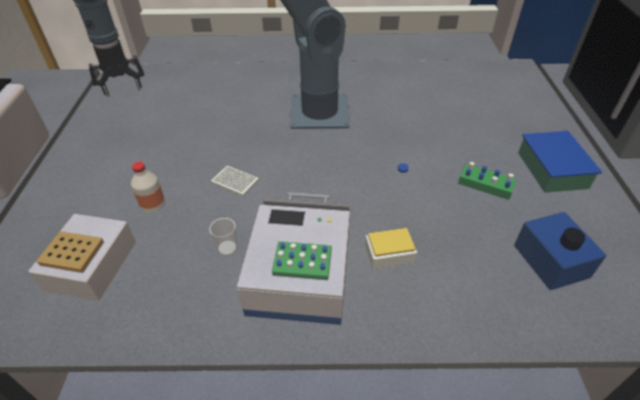

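View pics/side0.png

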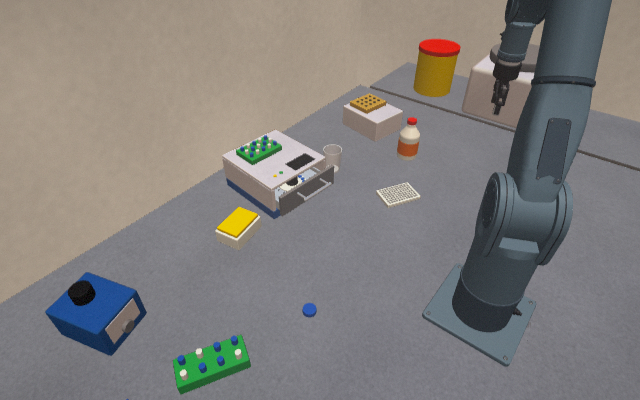

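```bash
cat > h.py <<'E'
from rig import bot
import cv2,numpy as np
from scipy.spatial.transform import Rotation as Ro
np.set_printoptions(precision=4,suppress=True)
def ray(p,uv,z):
    d=p["R"].T@np.linalg.inv(p["mtx"])@np.array([uv[0],uv[1],1.]); c=-p["R"].T@p["t"]
    return c+d*(z-c[2])/d[2]
def proj(p,X):
    q=p["mtx"]@(p["R"]@np.array(X)+p["t"]); return q[:2]/q[2]
def save(p,name,s=1):
    cv2.imwrite("pics/"+name,cv2.resize(p["img"],None,fx=s,fy=s)[:,:,::-1])
def tool(X,yaw=None):
    "shift in tool axes to reach X and turn to the tool-x yaw"
    s=bot.state();R=Ro.from_quat(s["orientation"]).as_matrix()
    y0=np.arctan2(R[1,0],R[0,0]); print("tcp",s["tcp_pos"],"yaw",y0,"j",s["joints"],"t",s["t"])
    print("shift",R.T@(np.array(X)-s["tcp_pos"]),"turn", None if yaw is None else -(yaw-y0))
E
python3 - <<'E'
from h import *
p=bot.read_camera("scene")
for uv in [(259,206),(349,210),(345,297),(243,290)]: print(ray(p,uv,.13))
for uv in [(290,196),(326,197)]: print(ray(p,uv,.095))
tool([.5,-.035,.30],np.pi/2)
E
```

```text
[ 0.6258 -0.1625  0.13  ]
[0.6434 0.0752 0.13  ]
[0.9078 0.0528 0.13  ]
[ 0.8873 -0.1747  0.13  ]
[ 0.5537 -0.0852  0.095 ]
[0.559  0.0162 0.095 ]
tcp [ 0.2434 -0.6027  0.2503] yaw 0.3838656120111814 j [ 1.1208  0.5364 -0.0044  1.5379  0.0026  1.0673 -0.0712] t 1.15
shift [ 0.4505 -0.4303 -0.0497] turn -1.1869307147837151
```

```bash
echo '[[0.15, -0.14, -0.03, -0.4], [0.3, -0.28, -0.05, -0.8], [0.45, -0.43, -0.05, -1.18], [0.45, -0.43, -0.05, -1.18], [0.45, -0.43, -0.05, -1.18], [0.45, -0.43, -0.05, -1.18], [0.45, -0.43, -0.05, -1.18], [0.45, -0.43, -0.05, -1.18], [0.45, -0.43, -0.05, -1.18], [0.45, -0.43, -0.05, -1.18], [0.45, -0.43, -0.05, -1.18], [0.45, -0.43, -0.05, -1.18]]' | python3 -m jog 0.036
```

```text
refused: ROWS must be a list of objects, one for each row. Nothing was moved.
```

The error is about the shape of the input: a list of objects, one for each row. Fixing that and sending the same move.

```bash
echo '[{"xyz": [0.15, -0.14, -0.03], "yaw": -0.4}, {"xyz": [0.3, -0.28, -0.05], "yaw": -0.8}, {"xyz": [0.45, -0.43, -0.05], "yaw": -1.18}, {"xyz": [0.45, -0.43, -0.05], "yaw": -1.18}, {"xyz": [0.45, -0.43, -0.05], "yaw": -1.18}, {"xyz": [0.45, -0.43, -0.05], "yaw": -1.18}, {"xyz": [0.45, -0.43, -0.05], "yaw": -1.18}, {"xyz": [0.45, -0.43, -0.05], "yaw": -1.18}, {"xyz": [0.45, -0.43, -0.05], "yaw": -1.18}, {"xyz": [0.45, -0.43, -0.05], "yaw": -1.18}, {"xyz": [0.45, -0.43, -0.05], "yaw": -1.18}, {"xyz": [0.45, -0.43, -0.05], "yaw": -1.18}]' | python3 -m jog 0.036
echo '[{"xyz": [0.02, 0.0, 0]}, {"xyz": [0.02, 0, 0]}, {"xyz": [0.02, 0, 0]}, {"xyz": [0.02, 0, 0]}]' | python3 -m jog
python3 - <<'E'
from h import *
p=bot.read_camera("wrist");save(p,"w1.png")
for l in ["drawer_handle","reader","knob_grip","drawer"]:
    print(l,[(a["location"],a["score"]) for a in bot.look_for(l,p)[:2]])
tool([.5,-.035,.30],np.pi/2)
E
```

```text
t: 2.35
tcp_pos: [0.4901, -0.0561, 0.2991]
orientation: [0.71, 0.704, 0.0, 0.0]
force: [0.8, -0.3, 0.6]
grip_width: 0.0361
grasp_force: 0.0
t: 2.75
tcp_pos: [0.4894, -0.0396, 0.2984]
orientation: [0.71, 0.704, -0.0, 0.0]
force: [-0.3, -0.3, 0.7]
grip_width: 0.0361
grasp_force: 0.0
drawer_handle [([0.6028, -0.0242, 0.0766], 0.9)]
reader [([0.6885, -0.0418, 0.1315], 0.87)]
knob_grip [([0.6468, -0.045, 0.0615], 0.74)]
drawer [([0.605, -0.0234, 0.072], 0.84)]
tcp [ 0.4896 -0.0388  0.2985] yaw 1.5621918598965756 j [ 0.4514  0.255  -0.5441  1.8692  0.1507  1.0579 -0.1613] t 3.0
shift [ 0.0038  0.0104 -0.0015] turn -0.00860446689832095
```

View pics/w1.png

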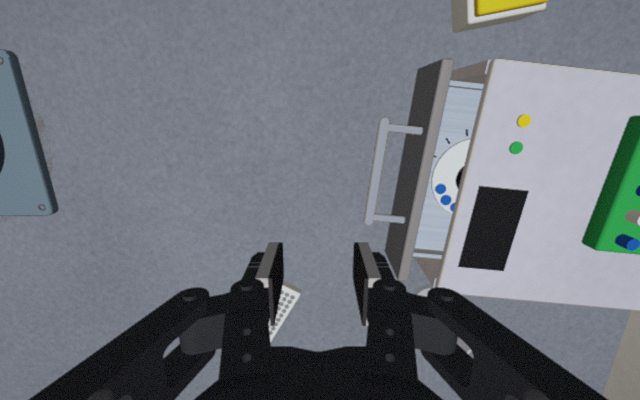

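```bash
python3 - <<'E'
from h import *
p=bot.read_camera("wrist")
g=lambda uv,z:ray(p,uv,z)
a,b=g((384,122),.095),g((370,221),.095)
print("bar",a,b,np.linalg.norm(a-b),"mid",(a+b)/2,"yaw",np.arctan2(a[1]-b[1],a[0]-b[0])-np.pi/2)
a,b=g((448,61),.115),g((390,279),.115)
print("panel",a,b,np.arctan2(a[1]-b[1],a[0]-b[0])-np.pi/2)
a,b=g((492,61),.13),g((437,292),.13)
yaw=np.arctan2(a[1]-b[1],a[0]-b[0])-np.pi/2
print("front",a,b,np.linalg.norm(a-b),yaw)
m=(a+b)/2
print(m, g((640,75),.13))
# detect bar pixels: refine by the edges of a fitted strip
roi=p["img"][100:240,350:410].astype(int).sum(2)
for r in range(0,140,10): print(r+100, roi[r,::2])
E
```

```text
bar [0.5589 0.021  0.095 ] [ 0.5489 -0.0891  0.095 ] 0.11047965613347031 mid [ 0.5539 -0.034   0.095 ] yaw -0.09029173621661823
panel [0.6109 0.0761 0.115 ] [ 0.5712 -0.1526  0.115 ] -0.1719355050821496
front [0.6438 0.0738 0.13  ] [ 0.6202 -0.1601  0.13  ] 0.23512263162023936 -0.10051148600615889
[ 0.632  -0.0432  0.13  ] [0.7777 0.0613 0.13  ]
100 [377 391 394 382 379 361 390 384 376 371 374 383 393 392 375 380 398 392
 368 384 389 385 392 393 394 392 378 378 382 379]
110 [385 383 373 373 381 387 392 390 387 390 389 382 390 393 397 382 390 387
 387 385 393 397 391 379 380 380 374 386 375 389]
120 [396 385 374 373 382 385 380 380 383 394 390 374 381 395 382 374 470 470
 475 407 378 376 384 397 392 392 396 394 401 275]
130 [388 392 400 402 381 383 386 384 389 383 391 400 400 395 373 471 487 485
 469 461 471 482 478 481 475 479 477 475 478 480]
140 [395 386 373 384 382 391 375 380 395 392 382 376 379 355 464 490 479 474
 385 379 365 382 399 395 390 388 393 306 186 192]
150 [373 374 380 396 393 391 392 383 390 380 392 396 346 456 487 476 479 414
 384 385 384 379 401 383 388 375 297 181
[... 325 characters left out ...]
458 384 380 397
 394 374 369 371 384 368 187 182 182 195 183 169]
190 [376 392 378 384 383 385 391 389 378 351 459 489 487 475 405 388 381 390
 383 378 397 400 380 202 175 191 194 177 189 173]
200 [383 382 396 395 381 379 377 383 343 445 487 479 485 415 389 394 380 390
 373 381 372 377 195 185 175 186 177 182 160 180]
210 [403 395 394 390 389 394 393 373 420 481 479 479 431 389 403 390 381 389
 386 383 373 213 185 169 191 191 185 184 177 177]
220 [395 388 392 397 384 372 370 394 476 486 480 461 470 474 473 472 475 480
 476 478 475 482 480 482 478 487 491 384 188 179]
230 [404 389 392 409 409 417 394 384 383 383 394 396 372 379 379 384 379 380
 388 270 166 181 179 168 178 178 177 179 197 357]
```

```bash
python3 - <<'E'
from h import *
tool([.554,-.034,.093],np.pi/2-.1)
E
```

```text
tcp [ 0.4896 -0.0385  0.2985] yaw 1.5626415902353987 j [ 0.4511  0.2551 -0.5444  1.8692  0.1507  1.0579 -0.1613] t 3.05
shift [0.0051 0.0643 0.2055] turn 0.09184526344050226
```

```bash
echo '[{"xyz": [0.005, 0.04, 0.03], "yaw": 0.09}, {"xyz": [0.005, 0.064, 0.07], "yaw": 0.09}, {"xyz": [0.005, 0.064, 0.11], "yaw": 0.09}, {"xyz": [0.005, 0.064, 0.13], "yaw": 0.09}, {"xyz": [0.005, 0.064, 0.13], "yaw": 0.09}, {"xyz": [0.005, 0.064, 0.13], "yaw": 0.09}]' | python3 -m jog
python3 - <<'E'
from h import *
p=bot.read_camera("wrist");save(p,"w2.png")
tool([.554,-.034,.093],np.pi/2-.1)
E
```

```text
t: 3.65
tcp_pos: [0.5541, -0.0333, 0.1691]
orientation: [0.741, 0.672, 0.0, 0.0]
force: [0.4, 0.3, -0.9]
grip_width: 0.0357
grasp_force: 0.0
tcp [ 0.5547 -0.0334  0.1699] yaw 1.4735233259146296 j [ 0.3368  0.5243 -0.4686  1.8381  0.3063  0.8487 -0.379 ] t 3.7
shift [-0.0007 -0.0008  0.0769] turn 0.0027269991197331755
```

View pics/w2.png

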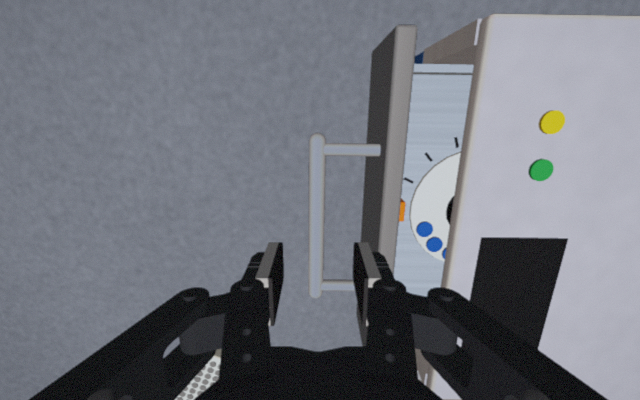

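The bar runs straight up the picture at column 317 (rows 138–295), midway between the pads, so it is aligned for the descent.

```bash
echo '[{"xyz": [0, 0, 0.04]}, {"xyz": [0, 0, 0.077]}, {"xyz": [0, 0, 0.077]}, {"xyz": [0, 0, 0.077]}]' | python3 -m jog
echo '[{}, {}, {}, {}, {}]' | python3 -m jog 0.0 60
python3 - <<'E'
from h import *
tool([.554,-.034,.093],np.pi/2-.1)
print(bot.state()["force"],bot.state()["grip_width"])
E
```

```text
t: 4.1
tcp_pos: [0.5554, -0.0335, 0.0933]
orientation: [0.741, 0.672, 0.001, 0.001]
force: [0.4, 0.4, -0.1]
grip_width: 0.0359
grasp_force: 0.0
t: 4.6
tcp_pos: [0.5543, -0.0334, 0.0927]
orientation: [0.741, 0.672, 0.0, 0.001]
force: [-0.2, -0.4, 6.2]
grip_width: 0.0093
grasp_force: 58.4
tcp [ 0.5543 -0.0334  0.0927] yaw 1.4733007778348537 j [ 0.294   0.6378 -0.4157  1.8767  0.3811  0.7042 -0.4403] t 4.6
shift [-0.0006 -0.0002 -0.0003] turn 0.002504451039957223
[-0.2399 -0.4321  6.2106] 0.009295457064343817
```

```bash
echo '[{"xyz": [0, -0.01, 0]}, {"xyz": [0, -0.025, 0]}, {"xyz": [0, -0.04, 0]}, {"xyz": [0, -0.055, 0]}, {"xyz": [0, -0.07, 0]}, {"xyz": [0, -0.085, 0]}, {"xyz": [0, -0.1, 0]}, {"xyz": [0, -0.105, 0]}, {"xyz": [0, -0.11, 0]}, {"xyz": [0, -0.11, 0]}, {"xyz": [0, -0.11, 0]}]' | python3 -m jog
python3 - <<'E'
from h import *
tool([.554,-.034,.093],np.pi/2-.1)
E
```

```text
t: 5.7
tcp_pos: [0.445, -0.0213, 0.0926]
orientation: [0.74, 0.672, 0.001, 0.0]
force: [-0.4, 4.7, 11.2]
grip_width: 0.0092
grasp_force: 60.8
tcp [ 0.445  -0.0213  0.0926] yaw 1.4746091365763803 j [ 0.3036  0.5021 -0.4287  2.1501  0.3846  0.5594 -0.5036] t 5.7
shift [-0.0022  0.1097 -0.0001] turn 0.0038128097814837947
```

Drawn 110 mm, side force small. Now I creep on until the stop is felt.

```bash
for i in 1; do echo '[{"xyz": [0, -0.002, 0]}, {"xyz": [0, -0.004, 0]}, {"xyz": [0, -0.004, 0]}]' | python3 -m jog; done; echo '[{"xyz": [0, -0.003, 0]}, {"xyz": [0, -0.006, 0]}, {"xyz": [0, -0.006, 0]}, {"xyz": [0, -0.006, 0]}]' | python3 -m jog
```

```text
t: 6.0
tcp_pos: [0.4424, -0.021, 0.0927]
orientation: [0.74, 0.672, 0.002, 0.001]
force: [2.3, 3.2, 6.6]
grip_width: 0.009
grasp_force: 60.2
t: 6.4
tcp_pos: [0.4423, -0.0209, 0.0929]
orientation: [0.741, 0.672, 0.007, 0.004]
force: [21.8, 1.1, -20.0]
grip_width: 0.0088
grasp_force: 58.8
```

```bash
echo '[{"xyz": [0, 0.004, 0]}, {"xyz": [0, 0.007, 0]}, {"xyz": [0, 0.007, 0]}]' | python3 -m jog
echo '[{}, {}, {}]' | python3 -m jog 0.034
echo '[{"xyz": [0, 0, -0.04]}, {"xyz": [0, 0, -0.09]}, {"xyz": [0, 0, -0.14]}, {"xyz": [0, 0.03, -0.16]}, {"xyz": [0, 0.03, -0.16]}, {"xyz": [0, 0.03, -0.16]}]' | python3 -m jog
python3 - <<'E'
from h import *
p=bot.read_camera("wrist");save(p,"w3.png")
for l in ["drawer_handle","knob_grip","beam"]:
    print(l,[(a["location"],a["score"]) for a in bot.look_for(l,p)[:2]])
y=-.1; d=np.array([np.cos(y),np.sin(y)])
tool([*(np.array([.4423,-.0205])+.122*d),.09],y)
E
```

```text
t: 6.7
tcp_pos: [0.4429, -0.0211, 0.0927]
orientation: [0.74, 0.672, 0.002, 0.001]
force: [0.7, 4.8, 9.4]
grip_width: 0.0086
grasp_force: 61.8
t: 7.0
tcp_pos: [0.4405, -0.0228, 0.0913]
orientation: [0.741, 0.672, -0.001, -0.0]
force: [1.0, -0.2, 0.4]
grip_width: 0.0343
grasp_force: 0.0
t: 7.6
tcp_pos: [0.4708, -0.0256, 0.2513]
orientation: [0.741, 0.672, -0.0, -0.0]
force: [-0.0, -0.9, -0.5]
grip_width: 0.034
grasp_force: 0.0
drawer_handle [([0.5699, -0.0152, 0.0577], 0.66)]
knob_grip [([0.5585, -0.0296, 0.0613], 0.86)]
beam [([0.5778, -0.0187, 0.0562], 0.56)]
tcp [ 0.4697 -0.0253  0.2503] yaw 1.4741397694139655 j [ 0.4361  0.2813 -0.5582  1.97    0.1823  0.9423 -0.3093] t 7.8
shift [0.0017 0.0948 0.16  ] turn 1.5741397694139656
```

View pics/w3.png

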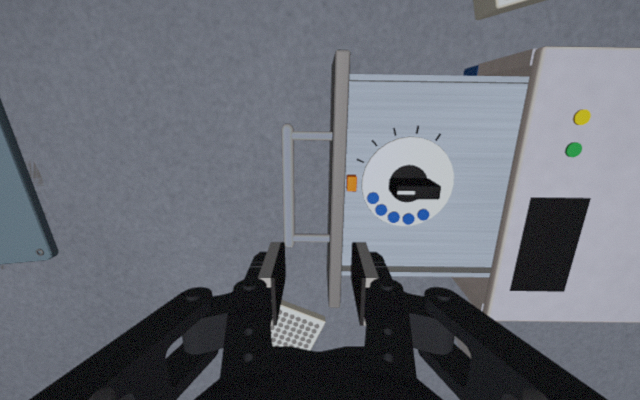

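```bash
python3 - <<'E'
from h import *
p=bot.read_camera("wrist")
img=p["img"]
y=-.1; d=np.array([np.cos(y),np.sin(y)]); n=np.array([-d[1],d[0]])
h=ray(p,(288.5,186.5),.095); print("handle",h, "knob pred",h[:2]+.122*d)
print("disc",ray(p,(408.5,182),.066),"beam",ray(p,(351,183),.072), "knob from beam", ray(p,(351,183),.072)[:2]+.059*d)
m=((img.astype(int).min(2)>185)).astype(np.uint8); m[:, :355]=0; m[:,460:]=0; m[:130]=0; m[230:]=0
c=max(cv2.findContours(m,0,2)[0],key=cv2.contourArea); e=cv2.fitEllipse(c); print("ellipse",e)
print(ray(p,e[0],.066))
# knob bar corners at z=.102
for uv in [(390,186),(390,198),(440,199),(440,186)]: print(uv,ray(p,uv,.102))
crop=cv2.resize(img[125:240,340:470],None,fx=6,fy=5.2*6/5.2*1,interpolation=2)[:600]
crop=cv2.resize(img[135:235,345:465],(720,600),interpolation=2)
cv2.imwrite("pics/k.png",crop[:,:,::-1])
E
```

```text
handle [ 0.4417 -0.0194  0.095 ] knob pred [ 0.5631 -0.0316]
disc [ 0.5627 -0.0335  0.066 ] beam [ 0.5027 -0.0274  0.072 ] knob from beam [ 0.5614 -0.0333]
ellipse ((410.6895751953125, 179.7700958251953), (81.4327163696289, 90.0838394165039), 72.51529693603516)
[ 0.565  -0.0314  0.066 ]
(390, 186) [ 0.5357 -0.0261  0.102 ]
(390, 198) [ 0.5354 -0.0377  0.102 ]
(440, 199) [ 0.5817 -0.0431  0.102 ]
(440, 186) [ 0.5814 -0.0305  0.102 ]
```

View pics/k.png

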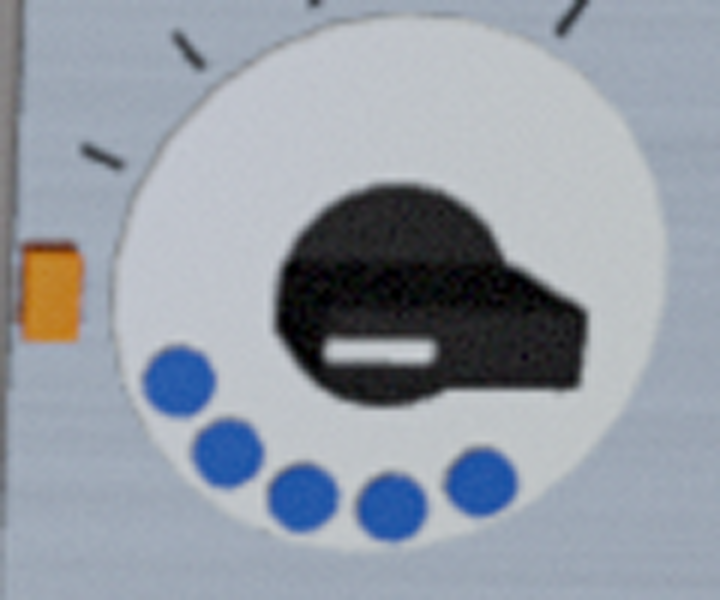

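```bash
python3 - <<'E'
from h import *
p=bot.read_camera("wrist")
print("disc",ray(p,(410.4,181.7),.066),"bartop",ray(p,(419.5,193.2),.102))
a,b=ray(p,(398,193.5),.102),ray(p,(442,193.2),.102); print(np.arctan2(*(b-a)[[1,0]]))
a,b=ray(p,(290,127),.095),ray(p,(288,245),.095); print(np.arctan2(*(a-b)[[1,0]])-np.pi/2)
tool([.5635,-.033,.25],-.1)
E
```

```text
disc [ 0.5651 -0.0334  0.066 ] bartop [ 0.5631 -0.0357  0.102 ]
-0.08842957271772535
-0.14002937386772452
tcp [ 0.4702 -0.0252  0.2507] yaw 1.474072830021703 j [ 0.4362  0.2811 -0.5584  1.9691  0.1823  0.9423 -0.3094] t 7.9
shift [0.0013 0.0936 0.0005] turn 1.574072830021703
```

```bash
echo '[{"xyz": [0, 0.02, 0], "yaw": -0.15}, {"xyz": [0, 0.04, 0], "yaw": -0.3}, {"xyz": [0, 0.06, 0], "yaw": -0.45}, {"xyz": [0.001, 0.08, 0], "yaw": -0.6}, {"xyz": [0.001, 0.094, 0], "yaw": -0.75}, {"xyz": [0.001, 0.094, 0], "yaw": -0.9}, {"xyz": [0.001, 0.094, 0], "yaw": -1.05}, {"xyz": [0.001, 0.094, 0], "yaw": -1.2}, {"xyz": [0.001, 0.094, 0], "yaw": -1.35}, {"xyz": [0.001, 0.094, 0], "yaw": -1.5}, {"xyz": [0.001, 0.094, 0], "yaw": -1.568}, {"xyz": [0.001, 0.094, 0], "yaw": -1.568}]' | python3 -m jog 0.045
echo '[{"xyz": [0, 0, 0.04]}, {"xyz": [0, 0, 0.07]}, {"xyz": [0, 0, 0.07]}, {"xyz": [0, 0, 0.07]}]' | python3 -m jog
python3 - <<'E'
from h import *
p=bot.read_camera("wrist");save(p,"w4.png")
tool([.5635,-.0335,.09],np.pi-.1)
E
```

```text
t: 9.1
tcp_pos: [0.5643, -0.0334, 0.2509]
orientation: [0.05, 0.999, 0.0, -0.001]
force: [0.0, 0.7, 0.8]
grip_width: 0.045
grasp_force: 0.0
t: 9.5
tcp_pos: [0.5648, -0.0331, 0.1819]
orientation: [0.05, 0.999, 0.0, -0.0]
force: [0.1, 1.3, -0.8]
grip_width: 0.0452
grasp_force: 0.0
tcp [ 0.5656 -0.0329  0.1828] yaw 3.0412908066660473 j [ 0.5586  0.6108 -0.7928  1.788   0.5207  0.9632  1.0199] t 9.55
shift [ 0.0021 -0.0008  0.0928] turn -0.00030184692374568556
```

View pics/w4.png

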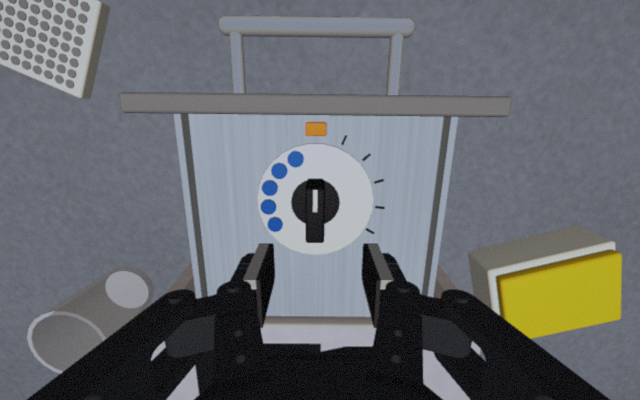

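```bash
python3 - <<'E'
from h import *
p=bot.read_camera("wrist")
s=bot.state();X=np.array(s["tcp_pos"])
print(ray(p,(315.3,199),.066),"barends",ray(p,(314.6,180),.102),ray(p,(314.6,241),.102),ray(p,(316.5,26),.095),ray(p,(316,129),.072))
print(p["mtx"],"tcp below:",[proj(p,[X[0],X[1],z]) for z in (.066,.102,.16)])
E
```

```text
[ 0.5625 -0.0351  0.066 ] barends [ 0.5382 -0.0328  0.102 ] [ 0.5837 -0.0375  0.102 ] [ 0.4431 -0.0219  0.095 ] [ 0.5062 -0.0288  0.072 ]
[[303.418    0.     317.8435]
 [  0.     303.418  200.7567]
 [  0.       0.       1.    ]] tcp below: [array([318.2844, 202.6043]), array([318.3599, 217.6286]), array([318.5495, 255.3297])]
```

```bash
echo '[{"xyz": [0.003, -0.002, 0.03]}, {"xyz": [0.003, -0.002, 0.06]}, {"xyz": [0.003, -0.002, 0.08]}, {"xyz": [0.003, -0.002, 0.09]}, {"xyz": [0.003, -0.002, 0.09]}, {"xyz": [0.003, -0.002, 0.09]}]' | python3 -m jog
echo '[{}, {}, {}, {}, {}, {}]' | python3 -m jog 0.0 100
python3 - <<'E'
from h import *
s=bot.state();print(s["force"],s["wrist_torque"])
tool([.5635,-.0335,.09],np.pi-.1)
E
```

```text
t: 10.2
tcp_pos: [0.5627, -0.0349, 0.093]
orientation: [0.05, 0.999, 0.0, 0.001]
force: [0.2, -0.7, -0.4]
grip_width: 0.0447
grasp_force: 0.0
t: 10.8
tcp_pos: [0.5624, -0.0351, 0.0928]
orientation: [0.05, 0.999, -0.0, 0.001]
force: [-1.4, -0.3, 7.1]
grip_width: 0.0122
grasp_force: 97.5
[-1.4469 -0.2928  7.1325] [-0.0808  0.2507 -0.3264]
tcp [ 0.5624 -0.0351  0.0928] yaw 3.0408472481652047 j [ 0.4984  0.7267 -0.7032  1.8435  0.6364  0.8089  0.9327] t 10.8
shift [-0.0009  0.0017  0.0028] turn -0.0007454054245883412
```

```bash
cat > f.py <<'E'
from h import *
for _ in range(1):
    s=bot.state();R=Ro.from_quat(s["orientation"]).as_matrix()
    print("turned %.3f"%(3.0408-np.arctan2(R[1,0],R[0,0])%(2*np.pi)),"F",np.round(s["force"],1),"tau",np.round(s["wrist_torque"],2),"grip",s["grasp_force"])
E
f='python3 f.py'
echo '[{"yaw": 0.04}, {"yaw": 0.08}, {"yaw": 0.12}, {"yaw": 0.12}]' | python3 -m jog >/dev/null; $f
echo '[{"yaw": 0.05}, {"yaw": 0.1}, {"yaw": 0.1}]' | python3 -m jog >/dev/null; $f
echo '[{"yaw": 0.05}, {"yaw": 0.1}, {"yaw": 0.1}]' | python3 -m jog >/dev/null; $f
echo '[{"yaw": 0.05}, {"yaw": 0.1}, {"yaw": 0.1}]' | python3 -m jog >/dev/null; $f
echo '[{"yaw": 0.05}, {"yaw": 0.1}, {"yaw": 0.1}]' | python3 -m jog >/dev/null; $f
```

```text
turned 0.119 F [-0.7 -0.1  6.4] tau [-0.11  0.16  0.34] grip 97.63487935066223
turned 0.219 F [ 0.5 -0.3  6.1] tau [0.04 0.18 0.26] grip 97.61878252029419
turned 0.319 F [-0.8 -0.2  6.1] tau [0.14 0.12 0.09] grip 97.6272189617157
turned 0.418 F [-0.7 -0.   5.6] tau [0.14 0.16 0.18] grip 97.70945191383362
turned 0.518 F [0.1 0.8 4.6] tau [0.16 0.04 0.4 ] grip 97.71970510482788
```

```bash
f='python3 f.py'
echo '[{"yaw": 0.05}, {"yaw": 0.1}, {"yaw": 0.1}]' | python3 -m jog >/dev/null; $f
echo '[{"yaw": 0.05}, {"yaw": 0.1}, {"yaw": 0.1}]' | python3 -m jog >/dev/null; $f
echo '[{"yaw": 0.05}, {"yaw": 0.1}, {"yaw": 0.12}, {"yaw": 0.12}]' | python3 -m jog >/dev/null; $f
echo '[{"yaw": 0.05}, {"yaw": 0.1}, {"yaw": 0.1}]' | python3 -m jog >/dev/null; $f
echo '[{"yaw": 0.05}, {"yaw": 0.1}, {"yaw": 0.1}]' | python3 -m jog >/dev/null; $f
echo '[{"yaw": 0.05}, {"yaw": 0.1}, {"yaw": 0.1}]' | python3 -m jog >/dev/null; $f
```

```text
turned 0.618 F [0.2 3.  6.4] tau [0.24 0.03 0.26] grip 97.72405743598938
turned 0.718 F [0.9 2.  5.8] tau [ 0.3  -0.04  0.08] grip 97.73975372314453
turned 0.837 F [1.2 1.5 5. ] tau [ 0.38 -0.14  0.2 ] grip 97.85205602645874
turned 0.936 F [1.6 2.7 5.9] tau [ 0.52 -0.25  0.38] grip 97.79810786247253
turned 1.036 F [2.3 3.3 5.5] tau [ 0.5  -0.28  0.25] grip 97.8091049194336
turned 1.137 F [3.1 2.9 6.5] tau [ 0.65 -0.47  0.13] grip 97.74496078491211
```

```bash
f='python3 f.py'
echo '[{"yaw": 0.04}, {"yaw": 0.08}, {"yaw": 0.12}, {"yaw": 0.13}, {"yaw": 0.13}]' | python3 -m jog >/dev/null; $f
echo '[{}, {}, {}, {}, {}]' | python3 -m jog; $f
python3 - <<'E'
from h import *
p=bot.read_camera("wrist");save(p,"w5.png")
E
```

```text
turned 1.265 F [3.6 3.9 5.2] tau [ 0.64 -0.59  0.32] grip 97.88590908050537
t: 15.3
tcp_pos: [0.5637, -0.0336, 0.0928]
orientation: [0.631, 0.776, 0.002, 0.001]
force: [3.5, 3.2, 6.3]
grip_width: 0.0127
grasp_force: 97.9
turned 1.265 F [3.5 3.2 6.3] tau [ 0.7  -0.58  0.27] grip 97.88769006729126
```

View pics/w5.png

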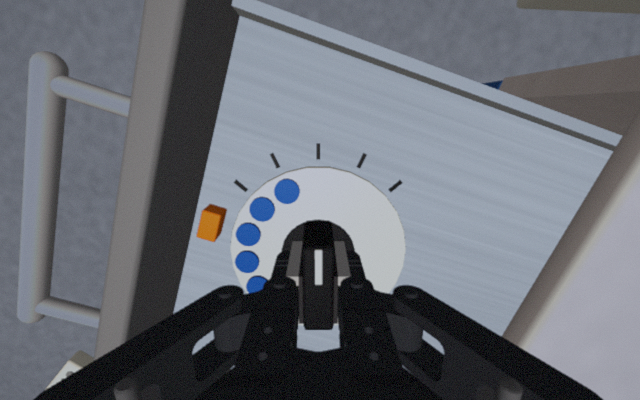

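The white mark at (318, 265) lines up with the third tick at (318, 150). The third cap at (248, 233) faces the orange block at (211, 222), and the torque has fallen back to the spring's level at a stop, so I'm handing in.

```bash
python3 -c "
from rig import bot
print(bot.job_done())"
```

```text
the job is handed in; nothing more can be done
None
```

The drawer is pulled out to its end stop, and the gripper is still holding the knob with about 98 N, still on the third stop (the tool had turned 1.265 rad; third stop 1.257). The job is handed in at about 15 s, no result was shown, and I took no final picture of the loose things, though nothing I did should have touched them.

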